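# Load the reagent drawer, lock it and register the batch

## Robot

A 7-joint arm with a two-finger parallel gripper is mounted at the origin on the work surface. World frame = base frame: x ahead of the robot, y to its left, z up, the work surface at z = 0. Lengths are in m, angles in rad, forces in N, time in s.
With the tool pointing down it reaches from about 0.425 to 0.925 m from the base axis. Payload 6.8 kg.
Tool frame: the origin (TCP) lies midway between the tips of the shut fingers; the grasp point (between the pads) lies 19 mm behind it (bot.hold_point_z is the distance from the TCP to the grasp point, in m); z points along the fingers, y is the line along which they close (so a half turn about z gives the same grasp; the last joint's range is limited). The gripper opens to 85 mm and grips with 20 to 120 N. Pads are 22 mm wide; open, the fingers measure 114 mm over their backs; the gripper's body (76 mm by 85 mm) begins 54 mm behind the grasp point. The pads swing forward as they close: fully open they stand 13 mm farther back than shut.
Start: joints at [1.165, 0.477, 0.022, 1.555, -0.011, 1.109, -0.083], TCP at [0.198, -0.645, 0.231] pointing down, gripper open.
Joint ranges: [-2.96, 2.96], [-0.34, 2.1], [-1.41, 1.46], [0.24, 2.44], [-1.37, 4.51], [0.17, 1.92], [-2.96, 2.96]. Speed limits (rad/s): [2.39, 2.39, 3.14, 3.14, 3.14, 3.14, 3.14].

## Interface

Orientations are given as a unit quaternion [w, x, y, z].
In Python, from station import bot gives the robot as it stands. The module is installed in compiled form; this text tells all that it offers.
- The arm moves only by the tool step_arm, never from a script. Its argument "increments" is a list that holds one entry, the list of rows, each a list of 7 numbers: the opening, from -1 (shut) to 1 (fully open), then the shift along the tool's x, y, z in mm, then the turn, a rotation vector about the tool's x, y, z in degrees. In form: [[[grip, x, y, z, ax, ay, az], ...]]. A call has 1 to 10 rows; each row is the pose to reach, as a shift and turn from the pose commanded when the call began, along the tool's axes at that moment; what a row does not reach only later rows make up. A row lasts 1/12 s, in which the tool goes at most 41.7 mm and 7.16 degrees, less where a joint would pass 70% of its speed; a pose out of reach is approached as far as the arm can. A call with a gripper value outside its range is refused whole. The fingers move at their own pace and stop on an object; "force" is the grip in N (left out, the last holds). Time passes only in rows, so rows that repeat a pose let the fingers close. It gives the time, the measured TCP pose, the force, the opening and the grip force at its end, in the units of the state.
- bot.get_obs(): the state, without advancing time (a new reading comes with each control period).
- bot.read_camera(name): name is "scene" or "top" or "wrist"; returns a dict with "image" (384x512x3 uint8, red, green, blue), "camera_matrix" (3x3 intrinsics, pixels), "R" (3x3) and "t" (3): a world point X has camera coordinates R X + t. Camera axes: x right, y down, z forward; pixel columns grow to the right and rows downward; lengths in m; the calibration is good to about 2 mm. A picture is of the moment at which its call begins. There is no depth.
- bot.hand_in(): hands the job in; it is judged then, once.
The state is a dict: "t": time; "q": joint angles; "joint_vel": joint speeds; "joint_torque": joint torques, N m; "eef_pos": TCP position; "tool_rot": TCP orientation; "contact_force": force on the tool from outside, world axes, zero at the start; "torque": the same for the moment, N m; "gripper_width": opening from 0.0 (shut) to 1.0 (fully open); "grasp_force": force on a finger pad.
Only numpy, scipy, OpenCV 4.12 (cv2) and the standard library are available. Lean on these libraries where they do the work, as an engineer would, in place of code of your own. Each camera call takes 0.05 s, during which the arm holds its last target. There are 200 camera calls.

## Task

Pull the loader's drawer wide open and set every fresh (green-labelled) reagent pack that is on the bench inside it, then push the drawer fully home and swing the red clamp all the way down over it. Only then squeeze the scanner's orange trigger right in for about half a second and let it spring back, to register the batch. Leave the used, red-labelled pack, the amber jar and the white cup where they stand.

Things in the scene. Friction and masses are not known exactly. Their poses are not given: they have to be found in the camera images.
- pack0: Fresh reagent pack, GREEN labels on top and sides: sealed white block 64 x 28 x 36 mm (x, y, z), 0.06-0.13 kg, loose on the bench. Origin at the centre of its underside; x along its length, y across its width, z up. Any face may be up in the drawer. 3 to 5 of the five are present; an absent one reads None from the start.
- pack1: Fresh reagent pack, GREEN labels on top and sides: sealed white block 64 x 28 x 36 mm (x, y, z), 0.06-0.13 kg, loose on the bench. Origin at the centre of its underside; x along its length, y across its width, z up. Any face may be up in the drawer. 3 to 5 of the five are present; an absent one reads None from the start.
- pack2: Fresh reagent pack, GREEN labels on top and sides: sealed white block 64 x 28 x 36 mm (x, y, z), 0.06-0.13 kg, loose on the bench. Origin at the centre of its underside; x along its length, y across its width, z up. Any face may be up in the drawer. 3 to 5 of the five are present; an absent one reads None from the start.
- pack3: Fresh reagent pack, GREEN labels on top and sides: sealed white block 64 x 28 x 36 mm (x, y, z), 0.06-0.13 kg, loose on the bench. Origin at the centre of its underside; x along its length, y across its width, z up. Any face may be up in the drawer. 3 to 5 of the five are present; an absent one reads None from the start.
- pack4: Fresh reagent pack, GREEN labels on top and sides: sealed white block 64 x 28 x 36 mm (x, y, z), 0.06-0.13 kg, loose on the bench. Origin at the centre of its underside; x along its length, y across its width, z up. Any face may be up in the drawer. 3 to 5 of the five are present; an absent one reads None from the start.
- spent: Used reagent pack with RED top and side labels, same size, shape and origin as the fresh ones, standing among them. It stays where it is.
- loader: Fixed white reagent loader, 326 wide x 300 deep x 130 mm high, turned a little. Origin at bench height under the middle of its front face; x points into the machine (away from the robot), y to the left seen from the robot, z up. One drawer fills the front. A slanted display stands on the roof 0.2 m behind the front.
- drawer (a joint): Travel in m of the loader's drawer: 0 = fully shut, 0.130 = fully open. Slides out along loader -x with 1.5 N friction, no spring or catch, stays where left. Grey front panel 316 wide, 12 thick, from 30 to 118 mm above the bench; when shut its inner face is at loader x = 0.
- drawer_handle (a point): Middle of the drawer's handle: a level round steel bar about 10 mm thick, 100 mm long, along loader y, 35 mm out from the panel's outer face, 95 mm above the bench; moves with the drawer. Can be pinched from above (fingers closing along loader x) or pushed.
- tray (a point): Point on the drawer's inner floor, midway across, 65 mm behind the panel, 48 mm above the bench; loader's axes, moves with the drawer. Inside: 290 mm wide, from 65 mm before to 199 mm behind it, side walls 33 mm. Fully open, it is mid-way along the 130 mm uncovered; a roof covers the rest, 70 mm above the floor. Five packs fit side by side, length along x, centres 54 mm apart.
- clamp (a joint): Angle in rad of the red hold-down clamp on the right of the loader's roof: 0 = fully down (arm level, claw over the drawer's front), 1.6 = straight up. Stiff hinge (0.14 N m friction), stays where left, no spring; starts up. It does not physically block the drawer.
- clamp_knob (a point): Centre of the black ball, 26 mm across, at the end of the clamp's arm, 100 mm from the hinge. At clamp angle a it lies at hinge - 0.100*cos a in loader x and + 0.100*sin a in height. Can be pinched across loader y, the tool staying vertical, and swung over and down towards the robot.
- clamp_hinge (a point): Hinge axis of the clamp (fixed to the loader): 60 mm behind the front face, 115 mm right of its middle, 152 mm above the bench; the axis runs along loader y.
- scanner: Fixed grey pistol scanner lying on its side on a stand. Origin at bench height under the grip's centre line where the grip meets the head. Grip 28 mm wide (y) x 34 mm high (z), centred 100 mm above the bench, from x = 0 to -100 mm (x points away from the robot, roughly); head at x 0 to 50 mm, nose pointing to -y.
- trigger (a joint): Angle in rad of the scanner's orange sprung trigger: 0 = released, 0.28 = fully in, at its stop. A paddle 62 long, 26 high, 8 mm thick on the -y side of the grip, hinged (vertical axis) at the head end, splayed outward at rest. About 2 N to start, 5 N for a full squeeze; springs back when let go.
- squeeze (a point): Fixed to the scanner, midway between the fingers once the trigger is squeezed: scanner x = -55 mm, 8 mm from the grip's centre line towards the trigger, 100 mm above the bench; scanner's axes. Straddle grip and trigger from above here, fingers closing along scanner y: 50 mm wide at rest, 36 mm squeezed.
- jar: Bystander: amber jar, 44 mm across, 55 mm high; origin at its underside's centre.
- cup: Bystander: white cup, 70 mm across, 70 mm high; origin at its underside's centre.
There are look-alikes about, which are no part of the job. Leave any blue or turquoise look-alike of the pack3 alone. Leave any purple look-alike of the pack0 alone.

How it is judged:
By the outcome, as a careful person would: the job done as asked, in the order asked, and still so for the second after the job is handed in, with the robot touching nothing.
Of pack0, pack1, pack2, pack3, pack4 only 3 to 5 are there at a start; the rules pass over those that are not, and their reading is None.
At some moment in a run one of pack0, pack1, pack2, pack3, pack4 may be knocked a few centimetres aside while the robot is not near it.
Once in a run the grip may slacken for a moment while it holds something.
It also fails if it takes over 210 s, if anything falls off the work surface, if the arm or the gripper's body presses on something with over 40 N, if the wrist force passes 120 N, or if a joint passes its speed limit or range.

## Working session

There is one attempt and no reset: what is moved stays moved. The work goes in short steps, Python scripts to look and compute and a tool call to move; the robot and the scene stay as the last step left them, time stands still between calls to the robot, and variables do not carry over. Pictures are saved under pics/ and viewed, at most 14 in all, crops included, and the job is handed in when it is done.

Besides the shell and the picture viewer there is one more tool, called by a JSON object that holds its "method" and its "body". step_arm: Moves the arm, as the interface text tells. Its arguments: {"type":"object","properties":{"increments":{"type":"array"},"force":{"type":"number"}},"required":["increments"]}

```bash
mkdir -p pics
cat > h.py <<'E'
import numpy as np, cv2
from station import bot
from scipy.spatial.transform import Rotation as Ro
def snap(name,fn,crop=None,scale=1):
    c=bot.read_camera(name); im=c["image"][:,:,::-1]
    np.savez('cal_'+name+'.npz',K=c["camera_matrix"],R=c["R"],t=c["t"],im=im)
    if crop: u0,v0,u1,v1=crop; im=im[v0:v1,u0:u1]
    if scale!=1: im=cv2.resize(im,None,fx=scale,fy=scale,interpolation=cv2.INTER_CUBIC)
    cv2.imwrite('pics/'+fn,im); return c
def back(name,uv,z):
    c=np.load('cal_'+name+'.npz'); d=c['R'].T@np.linalg.inv(c['K'])@np.array([uv[0],uv[1],1.]); o=-c['R'].T@c['t']
    return o+d*(z-o[2])/d[2]
def proj(name,X):
    c=np.load('cal_'+name+'.npz'); p=c['K']@(c['R']@np.array(X,float)+c['t']); return p[:2]/p[2]
def quat(q): return Ro.from_quat([q[1],q[2],q[3],q[0]])
def rel(p,yaw=None):
    """shift in tool mm to world TCP p, and turn for closing dir (tool y) at world angle yaw"""
    s=bot.get_obs(); R=quat(s["tool_rot"])
    print('shift',np.round(R.inv().apply(np.array(p)-s["eef_pos"])*1000,1))
    if yaw is not None:
        y=R.as_matrix()[:,1]; a=np.arctan2(y[1],y[0]); d=(yaw-a+np.pi/2)%np.pi-np.pi/2
        print('turn az (tool z down => -world)',round(-np.degrees(d),1),'q7',round(s["q"][6],2))
E
python3 - <<'E'
from h import *
s=bot.get_obs(); print(s, bot.hold_point_z)
print(np.round(quat(s["tool_rot"]).as_matrix(),3))
for n in("scene","top"):
    c=snap(n,n+'0.png',scale=1.5); print(n,-c["R"].T@c["t"])
E
```

```text
{'t': 0.0, 'q': array([ 1.16487908,  0.47782667,  0.0223364 ,  1.55643901, -0.01151614,
        1.10933137, -0.0830871 ]), 'joint_vel': array([-0.0012481 , -0.00171719,  0.00110218, -0.00044724, -0.00147151,
       -0.00057841, -0.00222456]), 'joint_torque': array([ 6.71536854e-04, -5.96447217e+01,  1.60786673e+00, -2.81190258e+01,
        1.24000042e-02,  9.44174419e-03,  3.43869083e-06]), 'eef_pos': array([ 0.19788427, -0.64471637,  0.23031311]), 'tool_rot': array([-9.16534753e-04,  9.88930893e-01,  1.48373883e-01, -2.00541822e-04]), 'contact_force': array([ 1.12046016,  0.25823158, -0.27048724]), 'torque': array([ 0.00931237,  0.03527159, -0.00038454]), 'grasp_force': 0.0, 'gripper_width': 1.0013698930180874} 0.0187
[[ 0.956  0.293 -0.001]
 [ 0.293 -0.956  0.002]
 [-0.    -0.002 -1.   ]]
scene [ 0.7714602  -0.50603859  1.01040227]
top [ 0.48391895 -0.03924627  1.23461304]
```

View pics/scene0.png

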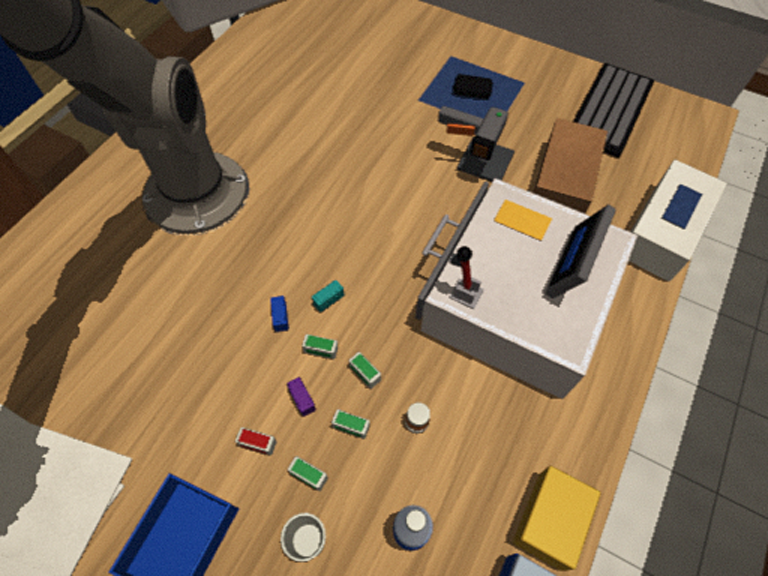

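View pics/top0.png

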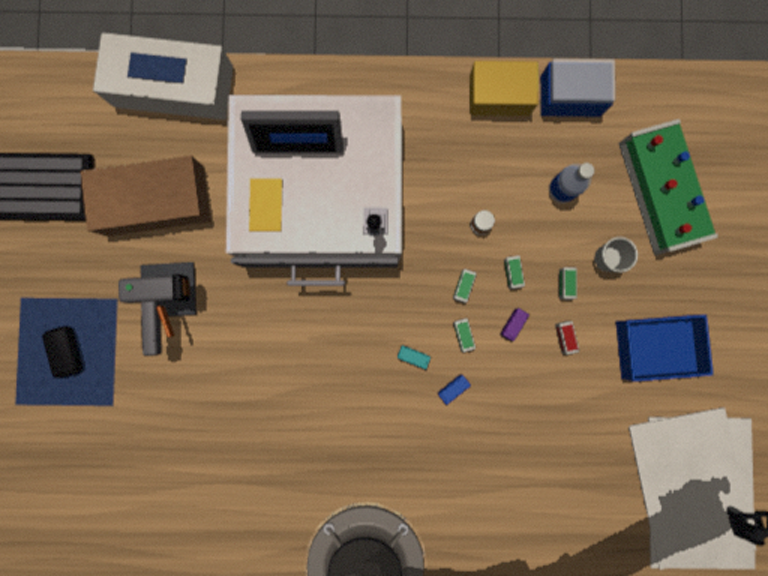

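The scene has four green packs, at top-view pixels ≈ (466,286), (515,272), (569,283) and (465,335), shown at 1.5x. The red pack is at (568,338), the loader front handle at (317,281), and the scanner at (152,320).

Run:
```python
from h import *
im=np.load('cal_top.npz')['im']
cv2.imwrite('pics/ld.png',cv2.resize(im[55:205,140:290],None,fx=4,fy=4,interpolation=cv2.INTER_CUBIC))
cv2.imwrite('pics/sc.png',cv2.resize(im[170:245,70:140],None,fx=8,fy=8,interpolation=cv2.INTER_CUBIC))
hsv=cv2.cvtColor(im,cv2.COLOR_BGR2HSV)
for nm,(lo,hi) in dict(green=((50,110,60),(75,255,255)),red=((0,150,90),(8,255,255)),orange=((5,150,90),(18,255,255))).items():
    m=cv2.inRange(hsv,lo,hi); cs,_=cv2.findContours(m,cv2.RETR_EXTERNAL,cv2.CHAIN_APPROX_NONE)
    for c in cs:
        if 60<cv2.contourArea(c)<500:
            P=np.array([back('top',p[0],.036)[:2] for p in c],np.float32)
            r=cv2.minAreaRect(P); b=cv2.boxPoints(r); e=max(b[1]-b[0],b[2]-b[1],key=np.linalg.norm)
            print(nm,c.reshape(-1,2).mean(0).round(),np.round(r[0],4),'size',np.round(r[1],3),'long yaw',round(np.degrees(np.arctan2(e[1],e[0]))%180,1))
```

```text
green [310. 223.] [ 0.4632 -0.1946] size [0.047 0.017] long yaw 18.8
green [310. 190.] [ 0.563  -0.1945] size [0.016 0.044] long yaw 161.9
green [380. 188.] [ 0.5703 -0.4052] size [0.015 0.046] long yaw 179.7
green [344. 181.] [ 0.5924 -0.2961] size [0.047 0.018] long yaw 8.2
red [379. 225.] [ 0.4608 -0.4041] size [0.047 0.018] long yaw 13.9
```

View pics/ld.png

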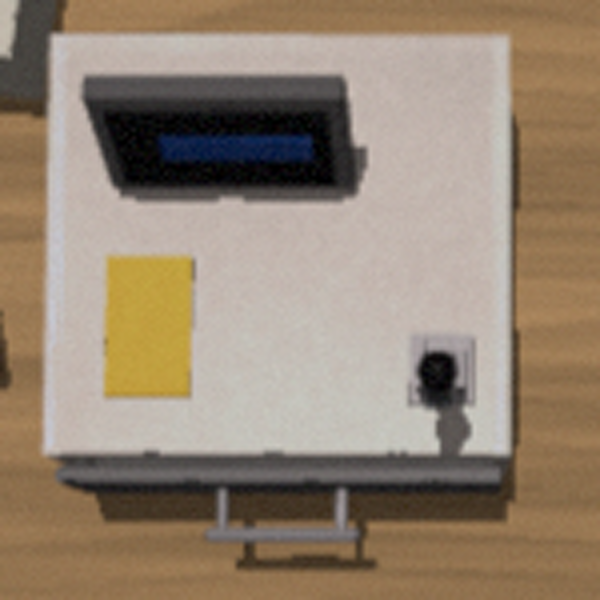

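View pics/sc.png

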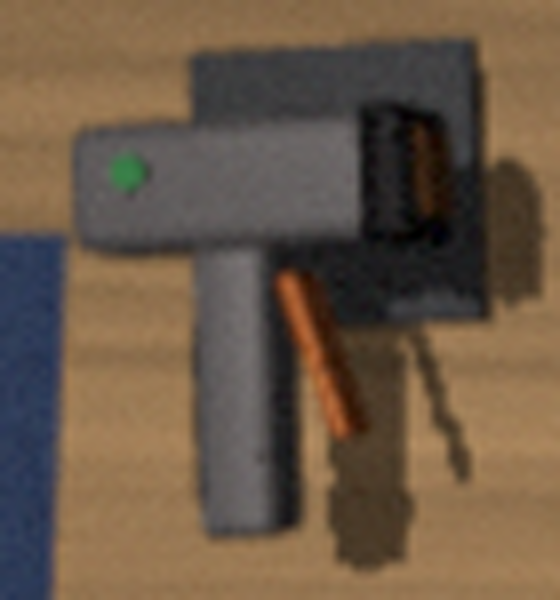

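Loader roof corners in the crop are FL (44,455), FR (510,455), BL (50,35) and BR (508,37), and the handle bar runs (207,535) to (360,535). The scanner grip's top face runs from (232,248) at the head to (240,532) at the end, and the trigger tip is at (350,435).

Run:
```python
from h import *
L=lambda u,v,z:back('top',(140+(u+.5)/4-.5,55+(v+.5)/4-.5),z)
S=lambda u,v,z:back('top',(70+(u+.5)/8-.5,170+(v+.5)/8-.5),z)
FL,FR,BL,BR=[L(*p,.130) for p in((44,455),(510,455),(50,35),(508,37))]
print(FL,FR,BL,BR,np.linalg.norm(FL-FR),np.linalg.norm(FL-BL))
h1,h2=L(207,535,.095),L(360,535,.095);print('handle',h1,h2,(h1+h2)/2)
for a,b in((FL,FR),(h1,h2),(BL,BR)): d=a-b;print('yaw of y-90',np.degrees(np.arctan2(d[1],d[0]))-90)
for a,b in((BL,FL),(BR,FR)): d=a-b;print('yaw of x',np.degrees(np.arctan2(d[1],d[0])))
print('knob',L(437,371,.252))
a,b=S(232,248,.117),S(240,532,.117);d=a-b;print('scanner head jct',a,'end',b,'len',np.linalg.norm(d),'yaw',np.degrees(np.arctan2(d[1],d[0])))
print('edges',S(198,260,.117),S(268,260,.117),S(205,520,.117),S(272,520,.117))
```

```text
[0.61116911 0.2617964  0.13      ] [ 0.61554528 -0.06274243  0.13      ] [0.91007516 0.26643365 0.13      ] [ 0.91348708 -0.05781701  0.13      ] 0.3245683353931553 0.29894202093741323
handle [0.55914714 0.15299292 0.095     ] [0.5605941  0.04339594 0.095     ] [0.55987062 0.09819443 0.095     ]
yaw of y-90 0.7725455617553223
yaw of y-90 0.7564040866322443
yaw of y-90 0.6028712412449408
yaw of x 0.8888200777582871
yaw of x 0.9470991884639631
knob [ 0.6529545  -0.01409371  0.252     ]
scanner head jct [0.52003835 0.40831371 0.117     ] end [0.42112487 0.40180184 0.117     ] len 0.09912760054747018 yaw 3.7665750520911474
edges [0.51568101 0.42003457 0.117     ] [0.51599924 0.39557558 0.117     ] [0.42513128 0.41412646 0.117     ] [0.42542383 0.39083132 0.117     ]
```

Run:
```python
from h import *
rel((.561,.0985,.200),np.radians(.8))
```

```text
shift [ 565.2 -604.    31.4]
turn az (tool z down => -world) -73.7 q7 -0.08
```

{"method": "step_arm", "body": {"increments": [[[-0.3,30,-32,4,0,0,-7],[-0.3,60,-64,8,0,0,-14],[-0.3,90,-96,12,0,0,-21],[-0.3,120,-128,16,0,0,-28],[-0.3,150,-160,20,0,0,-35],[-0.3,180,-192,24,0,0,-42],[-0.3,210,-224,28,0,0,-49],[-0.3,240,-256,30,0,0,-56],[-0.3,266,-284,30,0,0,-63],[-0.3,290,-310,30,0,0,-70]]]}}

```text
t: 0.93
eef_pos: [0.3805, -0.27, 0.2011]
tool_rot: [-0.0, 0.723, 0.691, -0.0]
contact_force: [-0.1, -0.1, 0.1]
gripper_width: 0.349
grasp_force: 0.0
```

Run:
```python
from h import *
rel((.561,.0985,.200),np.radians(.8)); print(bot.get_obs()["q"],bot.get_obs()["gripper_width"])
```

```text
shift [376.4 163.6   1. ]
turn az (tool z down => -world) -3.4 q7 0.34
[ 0.84026115  0.19645739 -0.39873603  2.0470282   0.09593514  0.91594812
  0.34437541] 0.3489808595440704
```

{"method": "step_arm", "body": {"increments": [[[-0.3,376,164,1,0,0,-3.4],[-0.3,376,164,1,0,0,-3.4],[-0.3,376,164,1,0,0,-3.4],[-0.3,376,164,1,0,0,-3.4],[-0.3,376,164,1,0,0,-3.4],[-0.3,376,164,1,0,0,-3.4],[-0.3,376,164,1,0,0,-3.4],[-0.3,376,164,1,0,0,-3.4],[-0.3,376,164,1,0,0,-3.4],[-0.3,376,164,1,0,0,-3.4]]]}}

```text
t: 1.77
eef_pos: [0.564, 0.098, 0.2001]
tool_rot: [-0.0, 0.704, 0.71, 0.0]
contact_force: [0.3, -0.3, 0.2]
gripper_width: 0.351
grasp_force: 0.0
```

Run:
```python
from h import *
rel((.561,.0985,.200),np.radians(.8)); 
c=snap('wrist','w1.png'); 
L=(.613,.0995)
for X in ((.561,.15,.095),(.561,.05,.095)): print(proj('wrist',X))
```

```text
shift [ 0.5 -3.   0.1]
turn az (tool z down => -world) -0.3 q7 -0.5
[255.02631444 128.67288469]
[254.32335459 236.21032186]
```

View pics/w1.png

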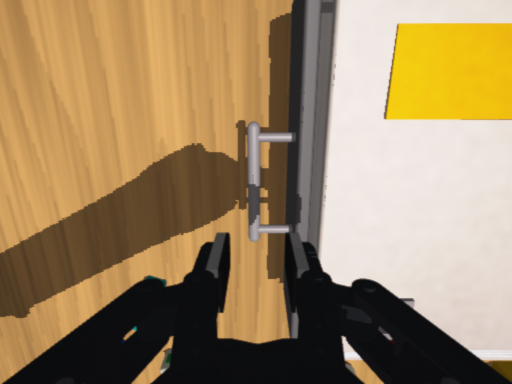

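The bar is at u≈253, v 124–240, which agrees with x ≈ 0.560. The fingers straddle it, with clearance to the panel edge (u≈292).

{"method": "step_arm", "body": {"increments": [[[-0.3,0,-3.5,40,0,0,0],[-0.3,0,-3.5,80,0,0,0],[-0.3,0,-3.5,110,0,0,0],[-0.3,0,-3.5,124,0,0,0],[-0.3,0,-3.5,124,0,0,0],[-1,0,-3.5,124,0,0,0],[-1,0,-3.5,124,0,0,0],[-1,0,-3.5,124,0,0,0],[-1,0,-3.5,124,0,0,0],[-1,0,-3.5,124,0,0,0]]], "force": 40}}

```text
t: 2.65
eef_pos: [0.5597, 0.0946, 0.0762]
tool_rot: [-0.0, 0.704, 0.71, -0.0]
contact_force: [1.3, -0.3, -3.5]
gripper_width: 0.109
grasp_force: 38.8
```

{"method": "step_arm", "body": {"increments": [[[-1,0,-8,0,0,0,0],[-1,0,-24,0,0,0,0],[-1,0,-40,0,0,0,0],[-1,0,-56,0,0,0,0],[-1,0,-72,0,0,0,0],[-1,0,-88,0,0,0,0],[-1,0,-104,0,0,0,0],[-1,0,-118,0,0,0,0],[-1,0,-130,0,0,0,0],[-1,0,-131,0,0,0,0]]]}}

```text
t: 3.48
eef_pos: [0.4372, 0.0941, 0.0784]
tool_rot: [0.005, 0.705, 0.709, 0.008]
contact_force: [28.2, -4.4, -26.4]
gripper_width: 0.11
grasp_force: 39.7
```

{"method": "step_arm", "body": {"increments": [[[-1,0,4,0,0,0,0],[-1,0,6,0,0,0,0],[-1,0,6,0,0,0,0]]]}}

```text
t: 3.73
eef_pos: [0.4373, 0.0939, 0.0781]
tool_rot: [0.002, 0.705, 0.71, 0.002]
contact_force: [3.4, -3.2, 10.0]
gripper_width: 0.113
grasp_force: 43.0
```

Run:
```python
from h import *
s=bot.get_obs(); print(s["q"].round(2),s["eef_pos"],s["contact_force"])
```

```text
[ 0.13  0.39 -0.57  2.19  0.35  0.65 -0.68] [0.43731014 0.09392938 0.07812339] [ 3.44748713 -3.19980902 10.01352642]
```

{"method": "step_arm", "body": {"increments": [[[-0.3,0,6,0,0,0,0],[-0.3,0,6,0,0,0,0],[-0.3,0,6,0,0,0,0],[-0.3,0,6,-30,0,0,0],[-0.3,0,6,-70,0,0,0],[-0.3,0,6,-110,0,0,0],[-0.3,0,6,-150,0,0,0],[-0.3,0,6,-170,0,0,0],[-0.3,0,6,-170,0,0,0]]]}}

```text
t: 4.48
eef_pos: [0.4431, 0.0952, 0.2509]
tool_rot: [0.003, 0.704, 0.71, 0.003]
contact_force: [-0.4, -0.1, 0.1]
gripper_width: 0.352
grasp_force: 0.0
```

Run:
```python
from h import *
s=bot.get_obs(); print(s["eef_pos"],s["contact_force"],s["gripper_width"])
rel((.4632,-.1946,.16),np.radians(18.8-90))
snap('top','t1.png',(140,55,400,245),3)
```

```text
[0.44307219 0.09519229 0.25086561] [-0.44920074 -0.10476139  0.08381436] 0.3518961674823821
shift [-290.    17.    90.8]
turn az (tool z down => -world) 71.7 q7 -0.44
```

View pics/t1.png

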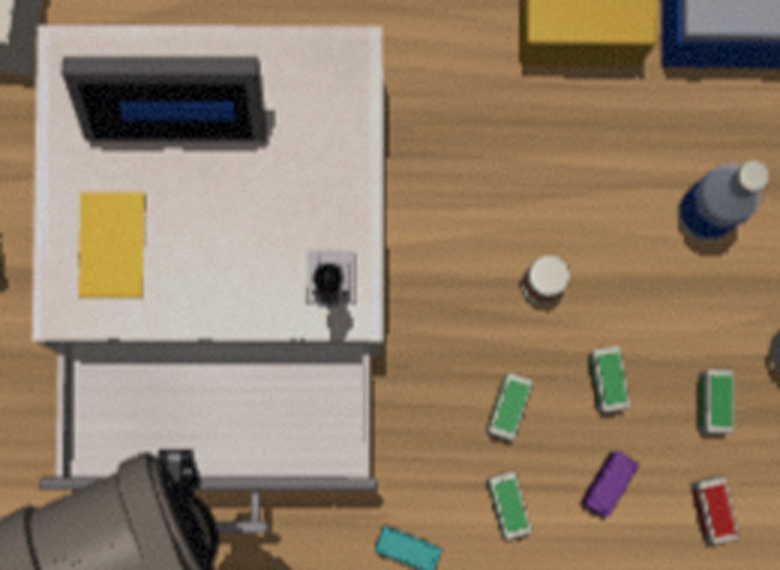

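The drawer is wide open, with the tray empty and the panel at v≈485. The packs are unmoved.

{"method": "step_arm", "body": {"increments": [[[0.2,-290,17,91,0,0,71.7],[0.2,-290,17,91,0,0,71.7],[0.2,-290,17,91,0,0,71.7],[0.2,-290,17,91,0,0,71.7],[0.2,-290,17,91,0,0,71.7],[0.2,-290,17,91,0,0,71.7],[0.2,-290,17,91,0,0,71.7],[0.2,-290,17,91,0,0,71.7],[0.2,-290,17,91,0,0,71.7],[0.2,-290,17,91,0,0,71.7]]]}}

```text
t: 5.37
eef_pos: [0.4581, -0.1966, 0.1527]
tool_rot: [-0.001, 0.987, 0.159, -0.002]
contact_force: [-0.2, 0.6, -0.7]
gripper_width: 0.602
grasp_force: 0.0
```

```bash
cat >> h.py <<'E'
def packs():
    c=bot.read_camera('top'); im=c["image"][:,:,::-1].copy(); np.savez('cal_top.npz',K=c["camera_matrix"],R=c["R"],t=c["t"],im=im)
    m=cv2.inRange(cv2.cvtColor(im,cv2.COLOR_BGR2HSV),(50,110,60),(75,255,255))
    for c in cv2.findContours(m,cv2.RETR_EXTERNAL,cv2.CHAIN_APPROX_NONE)[0]:
        if 40<cv2.contourArea(c)<500:
            g=back('top',c.reshape(-1,2).mean(0),.036); z=.036 if g[1]<-.1 else .084
            P=np.array([back('top',p[0],z)[:2] for p in c],np.float32); r=cv2.minAreaRect(P); b=cv2.boxPoints(r); e=max(b[1]-b[0],b[2]-b[1],key=np.linalg.norm)
            print(np.round(r[0],4),'size',np.round(r[1],3),'yaw',round(np.degrees(np.arctan2(e[1],e[0]))%180,1))
E
python3 - <<'E'
from h import *
packs(); rel((.4632,-.1946,.004),np.radians(18.8-90)); print(bot.get_obs()["gripper_width"])
snap('wrist','w2.png')
for a in (.02,-.02): print(proj('wrist',(.4632+a*np.cos(.328),-.1946+a*np.sin(.328),.036)))
E
```

```text
[ 0.563  -0.1945] size [0.016 0.044] yaw 162.0
[ 0.5703 -0.4052] size [0.015 0.046] yaw 179.7
[ 0.5924 -0.2961] size [0.047 0.017] yaw 8.1
shift [  5.4   0.8 149. ]
turn az (tool z down => -world) -0.8 q7 -1.07
0.5992943899661821
[258.483714   155.83910795]
[259.02289186 197.48401636]
```

View pics/w2.png

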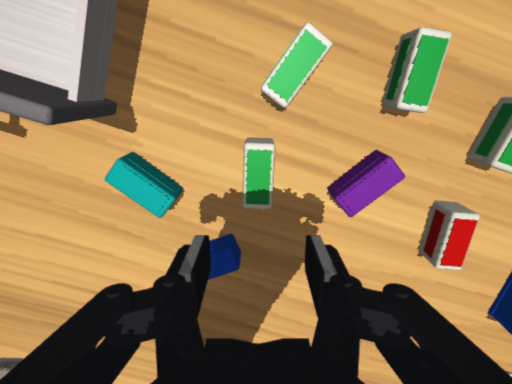

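The label is centred at (259,176), matching the prediction, so I'll descend and grasp.

{"method": "step_arm", "body": {"increments": [[[0.2,5.4,0.8,40,0,0,-0.8],[0.2,5.4,0.8,80,0,0,-0.8],[0.2,5.4,0.8,115,0,0,-0.8],[0.2,5.4,0.8,138,0,0,-0.8],[0.2,5.4,0.8,148,0,0,-0.8],[-1,5.4,0.8,148,0,0,-0.8],[-1,5.4,0.8,148,0,0,-0.8],[-1,5.4,0.8,148,0,0,-0.8],[-1,5.4,0.8,148,0,0,-0.8],[-1,5.4,0.8,148,0,0,-0.8]]], "force": 40}}

```text
t: 6.3
eef_pos: [0.4666, -0.1952, 0.0087]
tool_rot: [0.001, 0.985, 0.171, 0.001]
contact_force: [0.3, -0.4, -1.0]
gripper_width: 0.328
grasp_force: 43.2
```

Run:
```python
from h import *
rel((.547,.198,.004),np.radians(-89.2)); print(bot.get_obs()['eef_pos'])
```

```text
shift [ 208.  -343.2    4.5]
turn az (tool z down => -world) 18.9 q7 -1.15
[ 0.46655239 -0.19519727  0.0086785 ]
```

{"method": "step_arm", "body": {"increments": [[[-1,0,0,-35,0,0,0],[-1,0,0,-70,0,0,0],[-1,10,-17,-105,0,0,1],[-1,25,-42,-135,0,0,3],[-1,45,-74,-155,0,0,6],[-1,66,-108,-160,0,0,9],[-1,87,-143,-160,0,0,12],[-1,108,-178,-160,0,0,15],[-1,128,-211,-160,0,0,18],[-1,145,-240,-160,0,0,18.9]]]}}

```text
t: 7.13
eef_pos: [0.5218, 0.0829, 0.1686]
tool_rot: [-0.0, 1.0, 0.006, 0.001]
contact_force: [1.3, -0.1, -1.2]
gripper_width: 0.318
grasp_force: 43.2
```

Run:
```python
from h import *
rel((.547,.198,.165),np.radians(-89.2)); print(bot.get_obs()['eef_pos'])
```

```text
shift [  26.5 -114.8    3.8]
turn az (tool z down => -world) -0.1 q7 -1.96
[0.52184753 0.08290838 0.16862077]
```

{"method": "step_arm", "body": {"increments": [[[-1,9,-38,0,0,0,0],[-1,18,-76,0,0,0,0],[-1,26,-112,0,0,0,0],[-1,26.5,-114.8,0,0,0,0],[-1,26.5,-114.8,20,0,0,0],[-1,26.5,-114.8,55,0,0,0],[-1,26.5,-114.8,85,0,0,0],[-1,26.5,-114.8,102,0,0,0],[-1,26.5,-114.8,106,0,0,0],[-1,26.5,-114.8,106,0,0,0]]]}}

```text
t: 7.97
eef_pos: [0.5459, 0.1945, 0.0609]
tool_rot: [0.0, 1.0, 0.007, -0.001]
contact_force: [0.4, -0.4, -0.8]
gripper_width: 0.319
grasp_force: 43.2
```

{"method": "step_arm", "body": {"increments": [[[-1,0,0,2,0,0,0],[-0.1,0,0,2,0,0,0],[-0.1,0,0,2,0,0,0],[-0.1,0,0,2,0,0,0],[-0.1,0,0,-25,0,0,0],[-0.1,0,0,-60,0,0,0],[-0.1,0,0,-100,0,0,0],[0.2,0,30,-110,0,0,0],[0.2,0,70,-110,0,0,0],[0.2,0,110,-110,0,0,0]]]}}

```text
t: 8.8
eef_pos: [0.549, 0.0853, 0.1738]
tool_rot: [-0.001, 1.0, 0.008, 0.002]
contact_force: [1.0, -1.5, -0.9]
gripper_width: 0.6
grasp_force: 0.0
```

Run:
```python
from h import *
packs(); rel((.563,-.1945,.004),np.radians(162-90)); print(bot.get_obs()['eef_pos'])
```

```text
[ 0.563  -0.1945] size [0.016 0.044] yaw 162.0
[ 0.5703 -0.4052] size [0.015 0.046] yaw 179.7
[ 0.5922 -0.2962] size [0.047 0.017] yaw 10.3
shift [ 12.9 266.8 170.1]
turn az (tool z down => -world) 18.2 q7 -1.95
[0.54878773 0.07329611 0.17250522]
```

{"method": "step_arm", "body": {"increments": [[[0.2,2,40,0,0,0,3],[0.2,4,80,0,0,0,6],[0.2,6,120,10,0,0,10],[0.2,8,160,30,0,0,14],[0.2,10,200,50,0,0,18.2],[0.2,12,235,70,0,0,18.2],[0.2,13,255,90,0,0,18.2],[0.2,13,260,100,0,0,18.2],[0.2,13,260,100,0,0,18.2],[0.2,13,260,100,0,0,18.2]]]}}

```text
t: 9.68
eef_pos: [0.5644, -0.1737, 0.0714]
tool_rot: [-0.0, 0.988, -0.152, -0.0]
contact_force: [0.8, 0.4, 0.6]
gripper_width: 0.598
grasp_force: 0.0
```

Run:
```python
from h import *
packs(); rel((.563,-.1945,.006),np.radians(162-90)); print(bot.get_obs()['eef_pos'])
snap('wrist','tmp.png')
from scipy.spatial.transform import Rotation
im=np.load('cal_wrist.npz')['im']; m=cv2.inRange(cv2.cvtColor(im,cv2.COLOR_BGR2HSV),(50,110,100),(75,255,255))
for c in cv2.findContours(m,cv2.RETR_EXTERNAL,cv2.CHAIN_APPROX_NONE)[0]:
    if cv2.contourArea(c)>400:
        P=np.array([back('wrist',p[0],.036)[:2] for p in c],np.float32); r=cv2.minAreaRect(P); print('wrist',np.round(r[0],4),np.round(r[1],3),r[2])
```

```text
[0.5445 0.1946] size [0.044 0.014] yaw 1.4
[ 0.5703 -0.4052] size [0.015 0.046] yaw 179.7
shift [ 4.3 21.4 66.2]
turn az (tool z down => -world) 0.6 q7 -1.79
[ 0.56521618 -0.17291044  0.07226491]
wrist [ 0.5776 -0.1991] [0.022 0.019] 72.32508850097656
wrist [ 0.5915 -0.296 ] [0.052 0.022] 9.416498184204102
```

{"method": "step_arm", "body": {"increments": [[[0.2,4,21.4,0,0,0,0.6],[0.2,4,21.4,0,0,0,0.6],[0.2,4,21.4,30,0,0,0.6],[0.2,4,21.4,55,0,0,0.6],[0.2,4,21.4,65,0,0,0.6],[0.2,4,21.4,65,0,0,0.6],[-1,4,21.4,65,0,0,0.6],[-1,4,21.4,65,0,0,0.6],[-1,4,21.4,65,0,0,0.6],[-1,4,21.4,65,0,0,0.6]]]}}

```text
t: 10.62
eef_pos: [0.5632, -0.1964, 0.0081]
tool_rot: [0.0, 0.988, -0.157, 0.002]
contact_force: [0.0, 1.3, 6.3]
gripper_width: 0.319
grasp_force: 41.0
```

Run:
```python
from h import *
s=bot.get_obs(); print(s['gripper_width'],s['grasp_force'],s['eef_pos']); rel((.548,.132,.172),np.radians(-89.2))
```

```text
0.3191363466455664 41.0449755191803 [ 0.56316862 -0.1964004   0.00808777]
shift [-115.7 -307.6 -164.2]
turn az (tool z down => -world) -18.9 q7 -1.77
```

{"method": "step_arm", "body": {"increments": [[[-1,0,0,-35,0,0,0],[-1,0,0,-75,0,0,0],[-1,-6,-15,-112,0,0,-1],[-1,-17,-46,-145,0,0,-4],[-1,-30,-80,-160,0,0,-8],[-1,-44,-117,-164,0,0,-12],[-1,-58,-154,-164,0,0,-16],[-1,-72,-191,-164,0,0,-18.9],[-1,-84,-223,-164,0,0,-18.9],[-1,-90,-240,-164,0,0,-18.9]]]}}

```text
t: 11.45
eef_pos: [0.5498, 0.0651, 0.1713]
tool_rot: [-0.001, 1.0, 0.01, 0.001]
contact_force: [0.3, 0.9, -0.5]
gripper_width: 0.32
grasp_force: 44.9
```

Run:
```python
from h import *
bot.read_camera('wrist');bot.read_camera('wrist');bot.read_camera('wrist')
s=bot.get_obs(); print(s['gripper_width'],s['grasp_force'],s['eef_pos'],s['joint_vel'].round(2)); rel((.548,.132,.059),np.radians(-89.2))
```

```text
0.31853332604981227 44.89791691303253 [0.55040313 0.0616118  0.17092985] [0.04 0.   0.05 0.   0.01 0.   0.01]
shift [ -1.2 -70.4 112. ]
turn az (tool z down => -world) 0.3 q7 -1.91
```

{"method": "step_arm", "body": {"increments": [[[-1,-1,-36,0,0,0,0],[-1,-1,-70,0,0,0,0],[-1,-1,-70,0,0,0,0],[-1,-1,-70,30,0,0,0],[-1,-1,-70,65,0,0,0],[-1,-1,-70,95,0,0,0],[-1,-1,-70,108,0,0,0],[-1,-1,-70,111,0,0,0],[-1,-1,-70,111,0,0,0],[-1,-1,-70,111,0,0,0]]]}}

```text
t: 12.43
eef_pos: [0.5499, 0.1295, 0.0608]
tool_rot: [-0.0, 1.0, 0.007, 0.001]
contact_force: [0.2, 0.9, -0.3]
gripper_width: 0.323
grasp_force: 45.0
```

{"method": "step_arm", "body": {"increments": [[[-0.1,0,0,0,0,0,0],[-0.1,0,0,0,0,0,0],[-0.1,0,0,0,0,0,0],[-0.1,0,0,-30,0,0,0],[-0.1,0,0,-70,0,0,0],[-0.1,0,0,-110,0,0,0],[0.2,0,30,-110,0,0,0],[0.2,0,70,-110,0,0,0],[0.2,0,100,-110,0,0,0],[0.2,0,100,-110,0,0,0]]]}}

```text
t: 13.27
eef_pos: [0.5502, 0.0214, 0.1701]
tool_rot: [0.002, 1.0, 0.003, 0.0]
contact_force: [1.1, 0.6, -0.2]
gripper_width: 0.606
grasp_force: 0.0
```

Run:
```python
from h import *
bot.read_camera('wrist');bot.read_camera('wrist')
packs();s=bot.get_obs(); print(s['gripper_width'],s['eef_pos'],s['joint_vel'].round(2)); rel((.5922,-.2962,.100),np.radians(9.3-90))
```

```text
[0.5445 0.1946] size [0.044 0.014] yaw 1.4
[ 0.5703 -0.4052] size [0.015 0.046] yaw 179.7
[ 0.5926 -0.2963] size [0.046 0.017] yaw 8.1
0.5991682156047025 [0.55019004 0.0300436  0.16991902] [-0.03  0.01 -0.03 -0.   -0.    0.   -0.  ]
shift [ 37.3 326.8  69.8]
turn az (tool z down => -world) -8.5 q7 -1.85
```

{"method": "step_arm", "body": {"increments": [[[0.2,4,39,0,0,0,0],[0.2,8,78,0,0,0,-2],[0.2,13,117,0,0,0,-4],[0.2,18,156,0,0,0,-6],[0.2,22,195,20,0,0,-8.5],[0.2,26,234,40,0,0,-8.5],[0.2,31,273,60,0,0,-8.5],[0.2,35,308,70,0,0,-8.5],[0.2,37,327,70,0,0,-8.5],[0.2,37,327,70,0,0,-8.5]]]}}

```text
t: 14.25
eef_pos: [0.5912, -0.302, 0.0979]
tool_rot: [0.001, 0.997, 0.079, -0.001]
contact_force: [0.3, -1.3, 0.1]
gripper_width: 0.603
grasp_force: 0.0
```

```bash
cat >> h.py <<'E'
def wr():
    c=bot.read_camera('wrist'); im=c["image"][:,:,::-1].copy(); np.savez('cal_wrist.npz',K=c["camera_matrix"],R=c["R"],t=c["t"],im=im)
    m=cv2.inRange(cv2.cvtColor(im,cv2.COLOR_BGR2HSV),(50,110,100),(75,255,255))
    for c in cv2.findContours(m,cv2.RETR_EXTERNAL,cv2.CHAIN_APPROX_NONE)[0]:
        if cv2.contourArea(c)>400:
            P=np.array([back('wrist',p[0],.036)[:2] for p in c],np.float32); r=cv2.minAreaRect(P); b=cv2.boxPoints(r); e=max(b[1]-b[0],b[2]-b[1],key=np.linalg.norm)
            print('wrist',np.round(r[0],4),np.round(r[1],3),round(np.degrees(np.arctan2(e[1],e[0]))%180,1))
E
python3 - <<'E'
from h import *
bot.read_camera('top');packs();wr();s=bot.get_obs(); print(s['gripper_width'],s['eef_pos'],s['joint_vel'].round(2)); rel((.5925,-.2963,.006),np.radians(9.3-90))
E
```

```text
[0.5445 0.1946] size [0.044 0.014] yaw 1.4
[0.5497 0.1282] size [0.041 0.014] yaw 1.2
wrist [ 0.57  -0.406] [0.022 0.052] 179.8
wrist [ 0.6043 -0.2938] [0.026 0.021] 8.5
0.6007830238082167 [ 0.59294756 -0.29406651  0.09939709] [-0.01 -0.01 -0.01  0.01  0.    0.    0.  ]
shift [-0.9  2.3 93.4]
turn az (tool z down => -world) 0.2 q7 -1.17
```

{"method": "step_arm", "body": {"increments": [[[0.2,0,2,35,0,0,0],[0.2,0,2,70,0,0,0],[0.2,0,2,88,0,0,0],[0.2,0,2,93,0,0,0],[0.2,0,2,93,0,0,0],[0.2,0,2,93,0,0,0],[-1,0,2,93,0,0,0],[-1,0,2,93,0,0,0],[-1,0,2,93,0,0,0],[-1,0,2,93,0,0,0]]]}}

```text
t: 15.23
eef_pos: [0.5938, -0.2988, 0.0086]
tool_rot: [0.001, 0.997, 0.081, 0.002]
contact_force: [-0.3, 0.5, 5.7]
gripper_width: 0.319
grasp_force: 41.2
```

Run:
```python
from h import *
bot.read_camera('wrist')
s=bot.get_obs(); print(s['gripper_width'],s['grasp_force'],s['eef_pos']); rel((.549,.066,.172),np.radians(-89.2))
```

```text
0.320355130344013 41.222081780433655 [ 0.59374218 -0.29881714  0.00855204]
shift [  15.6 -367.  -163.9]
turn az (tool z down => -world) 8.5 q7 -1.2
```

{"method": "step_arm", "body": {"increments": [[[-1,0,0,-35,0,0,0],[-1,0,0,-75,0,0,0],[-1,-8,-15,-110,0,0,0],[-1,-14,-46,-140,0,0,2],[-1,-16,-82,-160,0,0,4],[-1,-16,-121,-164,0,0,6],[-1,-14,-160,-164,0,0,8.5],[-1,-10,-199,-164,0,0,8.5],[-1,-6,-238,-164,0,0,8.5],[-1,0,-270,-164,0,0,8.5]]]}}

```text
t: 16.12
eef_pos: [0.5474, -0.0293, 0.1712]
tool_rot: [-0.0, 1.0, 0.008, 0.0]
contact_force: [-0.4, 0.1, -1.3]
gripper_width: 0.323
grasp_force: 40.1
```

Run:
```python
from h import *
for i in range(4): bot.read_camera('wrist')
s=bot.get_obs(); print(s['gripper_width'],s['grasp_force'],s['eef_pos'],s['joint_vel'].round(2)); rel((.548,.064,.059),np.radians(-89.2))
```

```text
0.3169119007234341 40.08671700954437 [ 0.54839055 -0.03132384  0.17093354] [ 0.03  0.01  0.04 -0.    0.01  0.    0.01]
shift [  1.2 -95.3 111.9]
turn az (tool z down => -world) 0.2 q7 -1.73
```

{"method": "step_arm", "body": {"increments": [[[-1,0,-35,0,0,0,0],[-1,1,-70,0,0,0,0],[-1,1,-95,0,0,0,0],[-1,1,-95,0,0,0,0],[-1,1,-95,35,0,0,0],[-1,1,-95,70,0,0,0],[-1,1,-95,98,0,0,0],[-1,1,-95,110,0,0,0],[-1,1,-95,111,0,0,0],[-1,1,-95,111,0,0,0]]]}}

```text
t: 17.15
eef_pos: [0.5483, 0.0614, 0.0594]
tool_rot: [0.0, 1.0, 0.006, -0.0]
contact_force: [0.6, -0.7, -0.9]
gripper_width: 0.321
grasp_force: 40.7
```

{"method": "step_arm", "body": {"increments": [[[-1,0,0,0,0,0,0],[-0.1,0,0,0,0,0,0],[-0.1,0,0,0,0,0,0],[-0.1,0,0,0,0,0,0],[-0.1,0,0,-30,0,0,0],[-0.1,0,0,-70,0,0,0],[-0.1,0,0,-110,0,0,0],[0.2,-5,30,-110,0,0,0],[0.2,-10,70,-110,0,0,0],[0.2,-10,110,-110,0,0,0]]]}}

```text
t: 17.98
eef_pos: [0.5394, -0.0475, 0.171]
tool_rot: [0.0, 1.0, 0.009, 0.001]
contact_force: [1.0, -0.2, -0.5]
gripper_width: 0.603
grasp_force: 0.0
```

Run:
```python
from h import *
bot.read_camera('wrist');bot.read_camera('wrist');bot.read_camera('wrist')
packs();s=bot.get_obs(); print(s['gripper_width'],s['eef_pos'],s['joint_vel'].round(2)); rel((.5703,-.4052,.100),np.radians(-90.2))
```

```text
[0.5477 0.0617] size [0.041 0.014] yaw 1.0
[0.5459 0.1946] size [0.046 0.014] yaw 1.4
[0.5512 0.1297] size [0.016 0.044] yaw 175.0
[ 0.5703 -0.4052] size [0.015 0.046] yaw 179.7
0.6037488220283943 [ 0.53954355 -0.04892009  0.16982762] [-0.04  0.   -0.04 -0.   -0.01 -0.   -0.  ]
shift [ 26.7 356.6  70. ]
turn az (tool z down => -world) 0.8 q7 -1.7
```

{"method": "step_arm", "body": {"increments": [[[0.0,2,38,0,0,0,0],[0.0,5,76,0,0,0,0.8],[0.0,8,115,0,0,0,0.8],[0.0,11,154,0,0,0,0.8],[0.0,14,193,0,0,0,0.8],[0.0,17,232,20,0,0,0.8],[0.0,20,271,40,0,0,0.8],[0.0,23,310,60,0,0,0.8],[0.0,26,345,70,0,0,0.8],[0.0,26.7,356.6,70,0,0,0.8]]]}}

```text
t: 19.02
eef_pos: [0.5694, -0.4082, 0.096]
tool_rot: [0.0, 1.0, -0.002, -0.002]
contact_force: [-1.5, -1.6, 0.5]
gripper_width: 0.5
grasp_force: 0.0
```

Run:
```python
from h import *
for i in range(3): bot.read_camera('top')
wr();s=bot.get_obs(); print(s['gripper_width'],s['eef_pos'],s['joint_vel'].round(2)); rel((.5705,-.4055,.006),np.radians(-90.2))
snap('wrist','w3.png'); snap('top','x.png'); print('cup rim',back('top',(414,170),.07), 'left edge',back('top',(398,168),.07))
```

```text
wrist [ 0.583  -0.4057] [0.021 0.026] 179.4
0.4975024534260337 [ 0.57269228 -0.40143001  0.09941919] [-0.02 -0.02 -0.02  0.01 -0.    0.    0.  ]
shift [-2.3  4.2 93.4]
turn az (tool z down => -world) 0.3 q7 -1.15
cup rim [ 0.62371718 -0.49694642  0.07      ] left edge [ 0.62900763 -0.44975422  0.07      ]
```

View pics/w3.png

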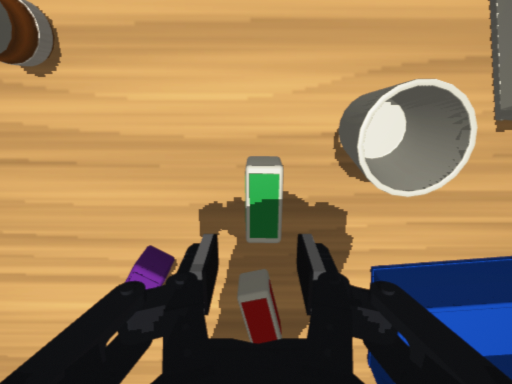

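The pack is centred between the fingers at u≈264, and the cup and red pack are both clear of them.

{"method": "step_arm", "body": {"increments": [[[0.0,-2,4,35,0,0,0],[0.0,-2,4,70,0,0,0],[0.0,-2,4,88,0,0,0],[0.0,-2,4,93,0,0,0],[0.0,-2,4,93,0,0,0],[0.0,-2,4,93,0,0,0],[-1,-2,4,93,0,0,0],[-1,-2,4,93,0,0,0],[-1,-2,4,93,0,0,0],[-1,-2,4,93,0,0,0]]]}}

```text
t: 20.15
eef_pos: [0.5712, -0.4081, 0.0089]
tool_rot: [0.001, 1.0, 0.0, 0.002]
contact_force: [0.4, 0.8, 7.0]
gripper_width: 0.323
grasp_force: 41.3
```

Run:
```python
from h import *
bot.read_camera('wrist')
s=bot.get_obs(); print(s['gripper_width'],s['grasp_force'],s['eef_pos']); rel((.549,.000,.172),np.radians(-89.2))
```

```text
0.3214870489936109 41.3415402173996 [ 0.57122559 -0.40812772  0.00888043]
shift [ -21.3 -407.9 -163.9]
turn az (tool z down => -world) -0.8 q7 -1.16
```

{"method": "step_arm", "body": {"increments": [[[-1,0,0,-35,0,0,0],[-1,0,0,-75,0,0,0],[-1,-8,-15,-110,0,0,0],[-1,-14,-46,-140,0,0,-0.8],[-1,-18,-82,-160,0,0,-0.8],[-1,-21,-121,-164,0,0,-0.8],[-1,-21,-160,-164,0,0,-0.8],[-1,-21,-199,-164,0,0,-0.8],[-1,-21,-238,-164,0,0,-0.8],[-1,-21,-270,-164,0,0,-0.8]]]}}

```text
t: 21.03
eef_pos: [0.5481, -0.1344, 0.1714]
tool_rot: [-0.0, 1.0, 0.008, 0.001]
contact_force: [1.1, 0.4, -0.8]
gripper_width: 0.317
grasp_force: 40.4
```

Run:
```python
from h import *
for i in range(4): bot.read_camera('wrist')
s=bot.get_obs(); print(s['gripper_width'],s['grasp_force'],s['eef_pos'],s['joint_vel'].round(2)); rel((.548,-.001,.059),np.radians(-89.2))
```

```text
0.3162176581937623 40.36590099334717 [ 0.54853491 -0.13661245  0.17114591] [ 0.03  0.01  0.04 -0.01  0.    0.    0.  ]
shift [   1.7 -135.7  112.1]
turn az (tool z down => -world) 0.2 q7 -1.53
```

Run:
```python
from h import *
c=bot.read_camera('wrist'); print(-c["R"].T@c["t"]-bot.get_obs()["eef_pos"])
```

```text
[0.08031307 0.00366638 0.14309028]
```

{"method": "step_arm", "body": {"increments": [[[-1,1,-36,0,0,0,0],[-1,1,-60,0,0,0,0],[-1,1,-60,0,0,0,0]]]}}

```text
t: 21.53
eef_pos: [0.5487, -0.0733, 0.1707]
tool_rot: [-0.001, 1.0, 0.009, 0.0]
contact_force: [0.9, -0.0, -1.6]
gripper_width: 0.318
grasp_force: 40.4
```

{"method": "step_arm", "body": {"increments": [[[-1,-16,-36,0,0,0,0],[-1,-16,-71,0,0,0,0],[-1,-16,-73,0,0,0,0],[-1,-16,-73,0,0,0,0],[-1,-16,-73,35,0,0,0],[-1,-16,-73,70,0,0,0],[-1,-16,-73,98,0,0,0],[-1,-16,-73,110,0,0,0],[-1,-16,-73,111,0,0,0],[-1,-16,-73,111,0,0,0]]]}}

```text
t: 22.37
eef_pos: [0.5317, -0.0066, 0.0592]
tool_rot: [0.0, 1.0, 0.006, -0.0]
contact_force: [1.4, -0.9, -1.1]
gripper_width: 0.322
grasp_force: 41.2
```

{"method": "step_arm", "body": {"increments": [[[-1,0,0,0,0,0,0],[-0.1,0,0,0,0,0,0],[-0.1,0,0,0,0,0,0],[-0.1,0,0,0,0,0,0],[-0.1,0,0,-30,0,0,0],[-0.1,0,0,-70,0,0,0],[-0.1,0,0,-110,0,0,0],[-0.1,-30,0,-140,0,0,-7],[-0.3,-60,0,-140,0,0,-14],[-0.3,-90,0,-140,0,0,-21]]]}}

```text
t: 23.2
eef_pos: [0.4419, -0.0058, 0.2018]
tool_rot: [0.001, 0.981, 0.192, 0.003]
contact_force: [-1.3, 0.2, -0.9]
gripper_width: 0.352
grasp_force: 0.0
```

Run:
```python
from h import *
for i in range(3): bot.read_camera('wrist')
packs();s=bot.get_obs(); print(s['gripper_width'],s['eef_pos'],s['q'].round(2)); rel((.437,.100,.19),np.radians(.8))
snap('top','t2.png',(140,55,400,245),3)
```

```text
[ 0.5327 -0.0065] size [0.043 0.017] yaw 0.9
[0.546  0.1946] size [0.046 0.014] yaw 1.5
[0.5512 0.1297] size [0.043 0.017] yaw 0.7
[0.5956 0.0684] size [0.032 0.015] yaw 1.1
0.3485341529570516 [ 0.44130413 -0.00634673  0.20005023] [ 0.26  0.16 -0.42  2.1   0.08  0.9  -1.4 ]
shift [  35.4 -100.4   10. ]
turn az (tool z down => -world) -69.0 q7 -1.4
```

View pics/t2.png

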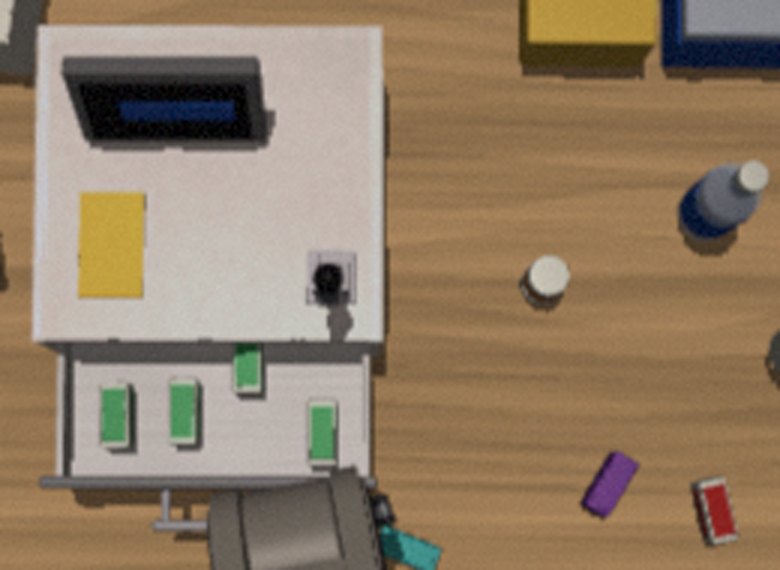

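All four packs are in the drawer. One was nudged deeper, at (248,368), but it still lies flat on the tray. Next I'll grip the handle and push the drawer home.

{"method": "step_arm", "body": {"increments": [[[-0.3,4,-10,1,0,0,-7],[-0.3,8,-20,2,0,0,-14],[-0.3,12,-30,3,0,0,-21],[-0.3,16,-40,4,0,0,-28],[-0.3,20,-55,5,0,0,-35],[-0.3,24,-70,6,0,0,-42],[-0.3,28,-85,7,0,0,-49],[-0.3,32,-95,8,0,0,-56],[-0.3,35,-100,9,0,0,-63],[-0.3,35,-100,10,0,0,-69]]]}}

```text
t: 24.28
eef_pos: [0.438, 0.1021, 0.1895]
tool_rot: [-0.0, 0.699, 0.715, 0.001]
contact_force: [-0.1, -0.2, 0.7]
gripper_width: 0.351
grasp_force: 0.0
```

Run:
```python
from h import *
for i in range(3): bot.read_camera('wrist')
s=bot.get_obs(); print(s['gripper_width'],s['eef_pos'],s['q'].round(2)); rel((.437,.097,.076),np.radians(.8))
```

```text
0.3490557138937925 [0.43745699 0.10012648 0.18920154] [ 0.22  0.21 -0.65  2.08  0.16  0.89 -0.51]
shift [ -3.2  -0.5 113.2]
turn az (tool z down => -world) -0.2 q7 -0.51
```

{"method": "step_arm", "body": {"increments": [[[-0.3,-3,-0.5,35,0,0,0],[-0.3,-3,-0.5,70,0,0,0],[-0.3,-3,-0.5,100,0,0,0],[-0.3,-3,-0.5,113,0,0,0],[-0.3,-3,-0.5,113,0,0,0],[-1,-3,-0.5,113,0,0,0],[-1,-3,-0.5,113,0,0,0],[-1,-3,-0.5,113,0,0,0],[-1,-3,-0.5,113,0,0,0],[-1,-3,-0.5,113,0,0,0]]], "force": 40}}

```text
t: 25.27
eef_pos: [0.4372, 0.0968, 0.0767]
tool_rot: [0.0, 0.702, 0.712, 0.001]
contact_force: [5.4, 1.8, -11.4]
gripper_width: 0.107
grasp_force: 38.8
```

{"method": "step_arm", "body": {"increments": [[[-1,0,6,0,0,0,0],[-1,0,20,0,0,0,0],[-1,0,35,0,0,0,0],[-1,0,50,0,0,0,0],[-1,0,65,0,0,0,0],[-1,0,80,0,0,0,0],[-1,0,95,0,0,0,0],[-1,0,108,0,0,0,0],[-1,0,118,0,0,0,0],[-1,0,124,0,0,0,0]]]}}

```text
t: 26.1
eef_pos: [0.561, 0.0982, 0.0766]
tool_rot: [0.0, 0.702, 0.712, -0.0]
contact_force: [-1.9, -0.8, 2.3]
gripper_width: 0.111
grasp_force: 40.1
```

Now I'll press on gently to the stop.

{"method": "step_arm", "body": {"increments": [[[-1,0,2,0,0,0,0],[-1,0,4,0,0,0,0],[-1,0,6,0,0,0,0],[-1,0,8,0,0,0,0],[-1,0,9,0,0,0,0],[-1,0,9,0,0,0,0]]]}}

```text
t: 26.6
eef_pos: [0.5673, 0.0983, 0.0765]
tool_rot: [-0.001, 0.702, 0.712, -0.002]
contact_force: [-7.0, -1.7, 8.0]
gripper_width: 0.114
grasp_force: 40.8
```

{"method": "step_arm", "body": {"increments": [[[-1,0,2,0,0,0,0],[-1,0,4,0,0,0,0],[-1,0,4,0,0,0,0]]]}}

```text
t: 26.85
eef_pos: [0.5672, 0.0982, 0.0764]
tool_rot: [-0.002, 0.702, 0.713, -0.005]
contact_force: [-20.5, -3.0, 22.2]
gripper_width: 0.111
grasp_force: 42.2
```

{"method": "step_arm", "body": {"increments": [[[-1,0,-4,0,0,0,0],[-0.3,0,-5,0,0,0,0],[-0.3,0,-5,0,0,0,0],[-0.3,0,-5,0,0,0,0],[-0.3,0,-5,-30,0,0,0],[-0.3,0,-5,-70,0,0,0],[-0.3,0,-5,-110,0,0,0],[-0.3,0,-5,-150,0,0,0],[-0.3,-10,-15,-175,0,0,7],[-0.3,-20,-25,-195,0,0,14]]]}}

```text
t: 27.68
eef_pos: [0.5499, 0.0796, 0.2748]
tool_rot: [0.001, 0.785, 0.62, 0.003]
contact_force: [-0.1, -0.8, -0.8]
gripper_width: 0.351
grasp_force: 0.0
```

Run:
```python
from h import *
for i in range(3): bot.read_camera('wrist')
s=bot.get_obs(); print(s['gripper_width'],s['eef_pos'],s['q'].round(2)); 
c=snap('scene','s2.png',(230,110,440,270),3.8);snap('wrist','x.png')
```

```text
0.34397054556137174 [0.5495971  0.07814564 0.2732838 ] [ 0.21  0.29 -0.56  1.77  0.17  1.13 -0.64]
```

View pics/s2.png

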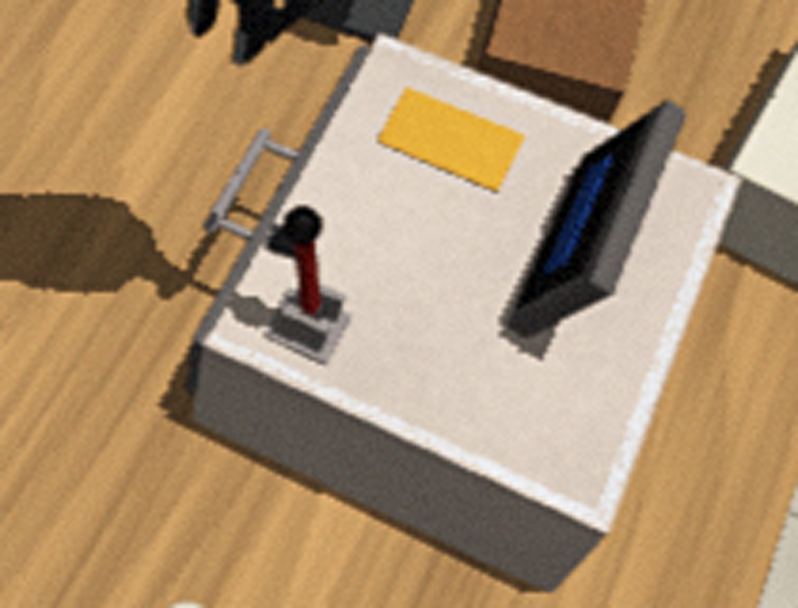

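Run:
```python
from h import *
a=np.load('cal_scene.npz');b=np.load('cal_top.npz')
P=[c['K']@np.c_[c['R'],c['t']] for c in (a,b)]
u1=np.array([[230+303.5/3.8-.5],[110+224.5/3.8-.5]]);u2=np.array([[140+437.5/4-.5],[55+371.5/4-.5]])
X=cv2.triangulatePoints(*P,u1,u2);X=(X[:3]/X[3]).ravel();print('knob',X)
k=X; h=np.array([.6756,-.0147,.152]); print('r',np.hypot(k[0]-h[0],k[2]-h[2]),'ang',np.arctan2(k[2]-h[2],h[0]-k[0]))
rel((k[0],k[1],.33),np.radians(-89.2)); print(proj('wrist',k))
```

```text
knob [ 0.65368731 -0.01381268  0.25046786]
r 0.10087658556205568 ang 1.3518279457512656
shift [-66.4 123.4 -59.4]
turn az (tool z down => -world) 76.2 q7 -0.64
[436.27135511 316.47737648]
```

{"method": "step_arm", "body": {"increments": [[[0.1,0,0,-20,0,0,7],[0.1,0,0,-40,0,0,14],[0.1,0,0,-59,0,0,21],[0.1,-20,30,-59,0,0,28],[0.1,-40,60,-59,0,0,35],[0.1,-55,90,-59,0,0,42],[0.1,-66,115,-59,0,0,49],[0.1,-66,123,-59,0,0,56],[0.1,-66,123,-59,0,0,63],[0.1,-66,123,-59,0,0,70]]]}}

```text
t: 28.77
eef_pos: [0.6537, -0.0138, 0.3272]
tool_rot: [-0.0, 0.998, 0.057, -0.002]
contact_force: [-0.9, -0.3, 0.3]
gripper_width: 0.548
grasp_force: 0.0
```

Run:
```python
from h import *
for i in range(3): bot.read_camera('top')
s=bot.get_obs(); print(s['gripper_width'],s['eef_pos'],s['q'].round(2)); k=(.6537,-.0143,.2505)
rel((k[0],k[1],.2325),np.radians(-89.2)); snap('wrist','w4.png'); print(proj('wrist',k))
```

```text
0.5498802691996801 [ 0.65313289 -0.0131812   0.32833251] [ 0.14  0.39 -0.3   1.47  0.12  1.3  -1.62]
shift [ 0.7  1.2 95.8]
turn az (tool z down => -world) 6.3 q7 -1.62
[259.45968113 196.22636845]
```

View pics/w4.png

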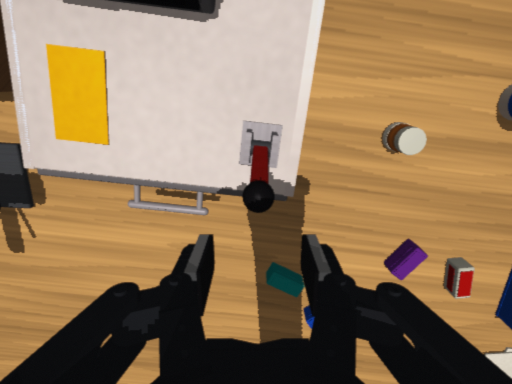

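The knob is at (258,196), where predicted. I'll turn the last 6°, descend and pinch.

{"method": "step_arm", "body": {"increments": [[[0.1,0.7,1,0,0,0,6.3],[0.1,0.7,1,30,0,0,6.3],[0.1,0.7,1,65,0,0,6.3],[0.1,0.7,1,90,0,0,6.3],[0.1,0.7,1,99,0,0,6.3],[0.1,0.7,1,99,0,0,6.3],[-1,0.7,1,99,0,0,6.3],[-1,0.7,1,99,0,0,6.3],[-1,0.7,1,99,0,0,6.3],[-1,0.7,1,99,0,0,6.3]]], "force": 30}}

```text
t: 29.8
eef_pos: [0.6552, -0.0138, 0.2334]
tool_rot: [-0.001, 1.0, 0.005, 0.002]
contact_force: [0.7, 2.1, 2.4]
gripper_width: 0.283
grasp_force: 29.6
```

Run:
```python
from h import *
bot.read_camera('top');s=bot.get_obs(); print(s['gripper_width'],s['grasp_force'],s['eef_pos'],s['contact_force'])
a0=1.352
for a in np.linspace(1.352,0,11)[1:]: print(round(a,2),np.round([-100*(np.cos(a)-np.cos(a0)),0,100*(np.sin(a0)-np.sin(a))],1))
```

```text
0.2820164602585825 29.697374403476715 [ 0.65517519 -0.01379439  0.23340359] [0.47800075 2.99648011 4.72801315]
1.22 [-13.    0.    3.8]
1.08 [-25.3   0.    9.3]
0.95 [-36.8   0.   16.5]
0.81 [-47.2   0.   25.1]
0.68 [-56.3   0.   35. ]
0.54 [-64.    0.   46.1]
0.41 [-70.2   0.   58.2]
0.27 [-74.7   0.   70.9]
0.14 [-77.4   0.   84.1]
0.0 [-78.3   0.   97.6]
```

{"method": "step_arm", "body": {"increments": [[[-1,-6,0,1.5,0,0,0],[-1,-13,0,3.8,0,0,0],[-1,-19,0,6.4,0,0,0],[-1,-25.3,0,9.3,0,0,0],[-1,-31,0,12.7,0,0,0],[-1,-36.8,0,16.5,0,0,0],[-1,-42,0,20.6,0,0,0],[-1,-47.2,0,25.1,0,0,0],[-1,-52,0,30,0,0,0],[-1,-56.3,0,35,0,0,0]]]}}

```text
t: 30.68
eef_pos: [0.5972, -0.0145, 0.1962]
tool_rot: [-0.0, 1.0, 0.005, 0.0]
contact_force: [-0.5, 5.0, 3.1]
gripper_width: 0.279
grasp_force: 31.1
```

{"method": "step_arm", "body": {"increments": [[[-1,-4,0,5.4,0,0,0],[-1,-7.7,0,11.1,0,0,0],[-1,-11,0,17,0,0,0],[-1,-13.9,0,23.2,0,0,0],[-1,-16.4,0,29.4,0,0,0],[-1,-18.4,0,35.9,0,0,0],[-1,-20,0,42.4,0,0,0],[-1,-21.1,0,49.1,0,0,0],[-1,-21.8,0,56,0,0,0],[-1,-22,0,62.6,0,0,0]]]}}

```text
t: 31.52
eef_pos: [0.5747, -0.0148, 0.1328]
tool_rot: [-0.0, 1.0, 0.005, -0.001]
contact_force: [-0.5, 6.3, 1.4]
gripper_width: 0.277
grasp_force: 32.3
```

{"method": "step_arm", "body": {"increments": [[[-1,0,0,2,0,0,0],[-1,0,0,4,0,0,0],[-1,0,0,5,0,0,0],[-1,0,0,5,0,0,0]]]}}

```text
t: 31.85
eef_pos: [0.575, -0.0148, 0.1291]
tool_rot: [-0.0, 1.0, 0.005, -0.001]
contact_force: [-4.8, 5.8, 10.5]
gripper_width: 0.277
grasp_force: 33.2
```

{"method": "step_arm", "body": {"increments": [[[-1,0,0,2,0,0,0],[-1,0,0,3,0,0,0],[-1,0,0,3,0,0,0]]]}}

```text
t: 32.1
eef_pos: [0.576, -0.0147, 0.1269]
tool_rot: [-0.0, 1.0, 0.005, 0.001]
contact_force: [-3.5, 6.3, 13.0]
gripper_width: 0.282
grasp_force: 34.2
```

Run:
```python
from h import *
print(bot.get_obs()['contact_force'],bot.get_obs()['eef_pos']); c=snap('scene','s3.png',(230,110,360,210),6)
```

```text
[-3.54074429  6.3232988  12.98005543] [ 0.57597795 -0.01472568  0.12692013]
```

View pics/s3.png

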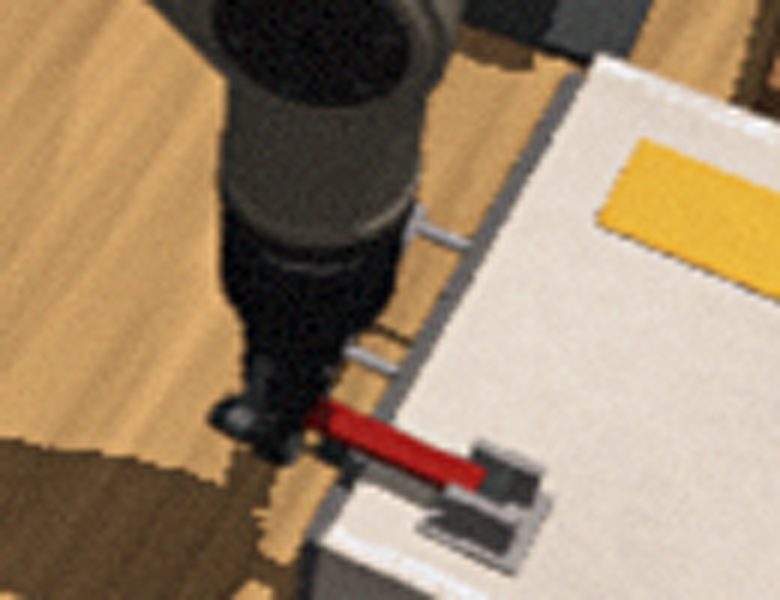

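{"method": "step_arm", "body": {"increments": [[[0.1,0,0,0,0,0,0],[0.1,0,0,0,0,0,0],[0.1,0,0,0,0,0,0],[0.1,0,0,-35,0,0,0],[0.1,0,0,-65,0,0,0],[-1,0,0,-65,0,0,0],[-1,0,0,-65,0,0,0],[-1,0,0,-65,0,0,0],[-1,0,0,-65,0,0,0],[-1,0,0,-65,0,0,0]]]}}

```text
t: 32.98
eef_pos: [0.5748, -0.0159, 0.1893]
tool_rot: [0.0, 1.0, 0.005, -0.001]
contact_force: [0.4, -0.6, -0.4]
gripper_width: -0.001
grasp_force: 0.0
```

{"method": "step_arm", "body": {"increments": [[[-1,0,0,10,0,0,0],[-1,0,0,20,0,0,0],[-1,0,0,25,0,0,0],[-1,0,0,28,0,0,0],[-1,0,0,29,0,0,0],[-1,0,0,29,0,0,0]]]}}

```text
t: 33.48
eef_pos: [0.5749, -0.0156, 0.1638]
tool_rot: [0.0, 1.0, 0.005, -0.001]
contact_force: [-12.0, -1.2, 26.2]
gripper_width: 0.003
grasp_force: 13.3
```

The clamp is firmly at its stop: knob top at z ≈ 0.164 under 26 N. I'll lift and go to the scanner.

{"method": "step_arm", "body": {"increments": [[[-1,0,0,-30,0,0,0],[-1,-20,0,-65,0,0,0],[1,-40,-20,-90,0,0,-1],[1,-50,-57,-95,0,0,-2],[1,-58,-96,-95,0,0,-3],[1,-66,-135,-95,0,0,-3],[1,-74,-174,-95,0,0,-3],[1,-82,-213,-95,0,0,-3],[1,-90,-252,-95,0,0,-3],[1,-98,-291,-95,0,0,-3]]]}}

```text
t: 34.32
eef_pos: [0.474, 0.276, 0.2558]
tool_rot: [0.0, 1.0, 0.031, -0.0]
contact_force: [1.5, -0.1, 0.2]
gripper_width: 1.001
grasp_force: 0.0
```

Run:
```python
from h import *
for i in range(3): bot.read_camera('top')
s=bot.get_obs(); print(s['gripper_width'],s['eef_pos'],s['q'].round(2)); 
rel((.4656,.3995,.20),np.radians(-86.2))
```

```text
1.0020121691242403 [0.47293331 0.27828166 0.25584161] [-0.24  0.29 -0.48  1.8   0.15  1.09 -2.28]
shift [   1.1 -121.4   56. ]
turn az (tool z down => -world) 0.2 q7 -2.28
```

{"method": "step_arm", "body": {"increments": [[[1,0,-36,0,0,0,0],[1,1,-72,0,0,0,0],[1,1,-106,0,0,0,0],[1,1,-121,20,0,0,0],[1,1,-121,45,0,0,0],[1,1,-121,50,0,0,0],[1,1,-121,50,0,0,0]]]}}

```text
t: 35.05
eef_pos: [0.4683, 0.3924, 0.2039]
tool_rot: [0.002, 1.0, 0.03, -0.002]
contact_force: [-0.6, -0.5, 0.2]
gripper_width: 0.999
grasp_force: 0.0
```

Run:
```python
from h import *
for i in range(2): bot.read_camera('top')
s=bot.get_obs(); print(s['gripper_width'],s['eef_pos'],s['q'].round(2)); 
rel((.4656,.3995,.081),np.radians(-86.2))
snap('wrist','w5.png')
for p in ((.520,.4083,.117),(.4211,.4018,.117),(.4656,.4045,.117)): print(proj('wrist',p))
```

```text
1.0035019982686544 [0.46956267 0.39386232 0.20705931] [-0.43  0.44 -0.49  1.71  0.24  1.05 -2.51]
shift [ -3.6  -6.  126.1]
turn az (tool z down => -world) -0.4 q7 -2.51
[243.30759381 130.35330484]
[245.67898097 242.67400344]
[244.95182215 195.66135887]
```

View pics/w5.png

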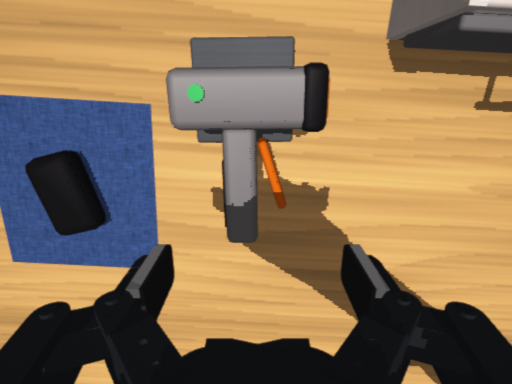

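The grip axis is at u≈241 against a predicted 244, so y needs about +3 mm. The trigger tip is at (283,205), well between the open fingers.

{"method": "step_arm", "body": {"increments": [[[1,-3.5,-7.5,0,0,0,-0.4],[1,-3.5,-7.5,25,0,0,-0.4],[1,-3.5,-7.5,55,0,0,-0.4],[1,-3.5,-7.5,85,0,0,-0.4],[1,-3.5,-7.5,110,0,0,-0.4],[1,-3.5,-7.5,122,0,0,-0.4],[1,-3.5,-7.5,123,0,0,-0.4],[1,-3.5,-7.5,123,0,0,-0.4]]]}}

```text
t: 35.87
eef_pos: [0.4648, 0.4032, 0.0845]
tool_rot: [-0.0, 0.999, 0.034, 0.0]
contact_force: [0.3, -0.1, 1.2]
gripper_width: 1.002
grasp_force: 0.0
```

{"method": "step_arm", "body": {"increments": [[[-1,0,0,0,0,0,0],[-1,0,0,0,0,0,0],[-1,0,0,0,0,0,0],[-1,0,0,0,0,0,0],[-1,0,0,0,0,0,0]]], "force": 25}}

```text
t: 36.28
eef_pos: [0.4651, 0.404, 0.0853]
tool_rot: [-0.001, 0.999, 0.034, 0.001]
contact_force: [0.0, 0.1, 6.4]
gripper_width: 0.415
grasp_force: 31.3
```

{"method": "step_arm", "body": {"increments": [[[-1,0,0,0,0,0,0],[-1,0,0,0,0,0,0],[-1,0,0,0,0,0,0],[-1,0,0,0,0,0,0],[1,0,0,0,0,0,0],[1,0,0,0,0,0,0],[1,0,0,0,0,0,0],[1,0,0,0,0,0,0],[1,0,0,0,0,0,0],[1,0,0,0,0,0,0]]]}}

```text
t: 37.12
eef_pos: [0.4641, 0.4031, 0.0838]
tool_rot: [-0.0, 0.999, 0.035, -0.0]
contact_force: [-0.0, 0.4, 0.4]
gripper_width: 1.0
grasp_force: 0.0
```

{"method": "step_arm", "body": {"increments": [[[1,0,0,-25,0,0,0],[1,0,0,-60,0,0,0],[1,0,0,-100,0,0,0],[1,0,0,-140,0,0,0],[1,0,0,-160,0,0,0],[1,0,0,-160,0,0,0],[1,0,0,-160,0,0,0],[1,0,0,-160,0,0,0]]]}}

```text
t: 37.78
eef_pos: [0.464, 0.4022, 0.2428]
tool_rot: [0.0, 0.999, 0.035, -0.001]
contact_force: [0.2, -0.0, -0.1]
gripper_width: 0.997
grasp_force: 0.0
```

Run:
```python
from h import *
s=bot.get_obs(); print(s['t'],s['gripper_width'],s['eef_pos'])
snap('scene','s4.png',scale=1.5)
```

```text
37.7833 0.9967600901743898 [0.46401384 0.40219844 0.24279795]
```

View pics/s4.png

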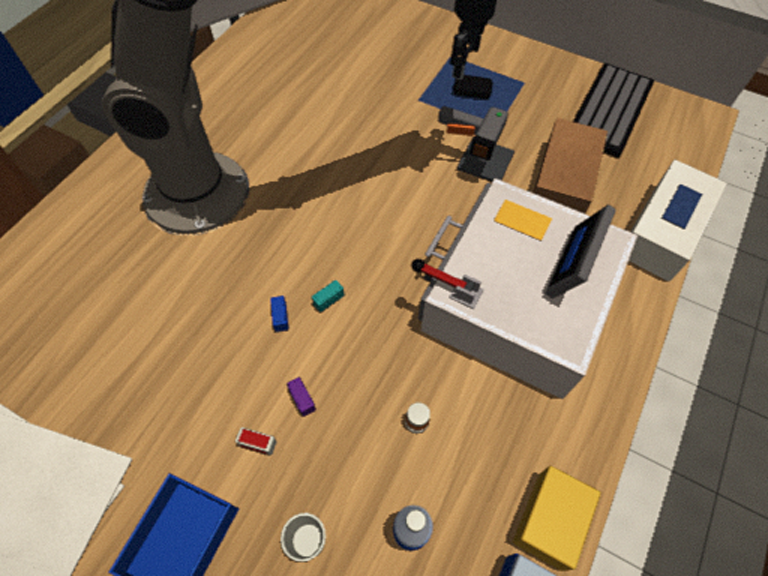

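The drawer is shut, the clamp is down at (418,266)–(470,290), and the trigger has sprung back. The red pack, jar, cup and look-alikes haven't moved.

```bash
python3 -c "
from station import bot
print(bot.hand_in())"
```

```text
the job is handed in; nothing more can be done
None
```

The job is handed in: all four green packs that were on the bench are in the shut drawer, the clamp is down, and the trigger was squeezed for about half a second and let go, with everything else left where it stood.

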